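True the gold frame corner with the assembly square

TASK

Take the red assembly square from its felt mat, lay it in the inside corner of the gold half frame and press it home, one leg flush along the clamped rail, so that it swings the leaning side rail out until both rails sit flush on the square without a gap; then keep it bearing firmly on both rails, about 10 N on each, for a second, and put it back flat in the middle of the felt mat. The lacquer is fresh: never press either rail with more than 20 N and do not touch the rails with the gripper. Leave the side rail square, and the butterflies, tin and brush where they are.

Things in the scene. Friction and masses are not known exactly. Their poses are not given: they have to be found in the camera images.
- fixed_rail: Gold square-tube rail, 16 wide, 18 high, clamped to the bench by two toggle clamps (red handles, up to 45 high) on its outer side. Origin: the frame's inside corner, at bench height. x runs along the rail's inner face (0 to 300 mm), the rail itself lies at y -16 to 0; y points into the frame, along the side rail's inner face when that is square; z up. It does not move.
- side_rail: Gold rail like it, 270 long, joined to it by one nipped-up screw. Origin: the screw's axis at bench height, 8 mm outside both inner faces. y runs along it, inner face at x = +8 mm. It starts leaning into the frame by 2.5 to 6.5 deg and stays where it is left; it turns at 0.7 N m (4 N at the tip of the square's leg). By friction the square can hang on it instead of bearing on the fixed rail.
- square: Red L-shaped assembly square, about 0.5 kg, two equal legs 160 long, 24 wide, 18 high, at 90 deg. Origin: the sharp corner where its two outer faces meet, at the underside (the heel itself is cut back 8 mm). x and y run along the outer faces of the legs, z up; the outer faces are the measuring faces and go against the rails (x leg on the fixed rail when x axes agree).
- square_grip (a point): Grip point of the square, 32 mm above its underside: middle of the upright diagonal grip bar that joins the legs, at x = y = 65 mm from the square's origin. The bar is 12 thick, 42 high, about 115 long between the legs, runs at 135 deg from the square's x axis and is gripped across, along the 45 deg diagonal; 52 mm free on its heel side, open on the other. Axes as the square's.
- square_tip_x (a point): Outer edge of the free end of the square's x leg: 160 mm along x from its origin, on the outer face, half way up (9 mm). Axes as the square's.
- square_tip_y (a point): The same on the y leg: 160 mm along y from the square's origin, on the outer face, 9 mm up. Axes as the square's.
- felt_mat: Blue felt tool mat fixed on the bench, 220 x 220, 3 thick. Origin: middle of its underside. The square starts on it.
- white_butterfly: White sheet-metal butterfly, 115 wide, 6 high, lying on the bench inside the frame. Origin: its middle, underside. Leave alone.
- blue_butterfly: Blue sheet-metal butterfly, 115 wide, 6 high, lying on the bench beyond the square's place in the corner. Origin: its middle, underside. Leave alone.
- lacquer_tin: Closed metal lacquer tin, 84 across, 100 high, standing on the bench. Origin: middle of its underside. Leave alone.
- brush: Flat paint brush with yellow handle, 210 long, 42 wide, 20 high, lying on the bench along its x axis. Origin: its middle, underside. Leave alone.
Not all that is in view belongs to the job. Several things have the shape of the square; the one meant has the colours described above.

How it is judged:
On the way:
1. the square lies home in the corner with both legs flush on both rails (gaps at heel and tips under 1.5 mm), pressing each rail with 2 N or more, for 1 s (contact force between square and fixed_rail above 2 N and contact force between square and side_rail above 2 N and x of square in the frame of fixed_rail below 0.0015 m and y of each of square, square_tip_x in the frame of fixed_rail below 0.0015 m and x of square_tip_y in the frame of side_rail below 0.0095 m and angle between the y axis of side_rail and the y axis of fixed_rail, either way round below 0.01 rad and angle between square's own z axis and vertical below 0.04 rad), for 1 s.
At the end, for the whole second after the job is handed in: the side rail is square to the fixed rail within 0.010 rad, and the square lies released, flat and still on the felt mat, the middle of its grip bar within 60 mm of the middle of the mat (angle between the y axis of side_rail and the y axis of fixed_rail, either way round below 0.01 rad and horizontal distance between square_grip and felt_mat below 0.06 m and z of square in the frame of felt_mat below 0.006 m and angle between square's own z axis and vertical below 0.03 rad and linear speed of square below 0.01 m/s); the robot touches nothing.
It fails at once if the square presses the fixed rail with more than 20 N (contact force between square and fixed_rail above 20 N).
It fails at once if the square presses the side rail with more than 20 N (contact force between square and side_rail above 20 N).
It fails at once if the gripper touches a rail (contact force between any of the arm, the fingers and fixed_rail above 0.5 N or contact force between any of the arm, the fingers and side_rail above 0.5 N).
It fails at once if a butterfly, the tin or the brush is shifted by more than 15 mm (distance of any of white_butterfly, blue_butterfly, lacquer_tin, brush from where it was at the start of the episode above 0.015 m).
It also fails if it takes over 72 s, if anything falls off the work surface, if the arm or the gripper's body presses on something with over 40 N, if the wrist force passes 120 N, or if a joint passes its speed limit or range.

ROBOT

A 6-joint arm with a two-finger parallel gripper is mounted at the origin on the work surface. World frame = base frame: x ahead of the robot, y to its left, z up, the work surface at z = 0. Lengths are in m, angles in rad, forces in N, time in s.
With the tool pointing down it reaches from about 0.25 to 0.725 m from the base axis. Payload 4 kg.
Tool frame: the origin (TCP) lies midway between the tips of the shut fingers; the grasp point (between the pads) lies 19 mm behind it; z points along the fingers, y is the line along which they close (so a half turn about z gives the same grasp; the last joint's range is limited). The gripper opens to 85 mm and grips with 20 to 120 N. Pads are 22 mm wide; open, the fingers measure 114 mm over their backs; the gripper's body (76 mm by 85 mm) begins 54 mm behind the grasp point. The pads swing forward as they close: fully open they stand 13 mm farther back than shut.
Start: joints at [1.318, 0.241, 0.005, 1.335, 0, 1.571], TCP at [0.125, 0.484, 0.231] pointing down, gripper open.
Joint ranges: [-2.72, 2.72], [-1.05, 1.87], [-1.09, 1.28], [-1.99, 2.15], [-1.42, 1.44], [-3.14, 3.14]. Speed limits (rad/s): [2.79, 2.79, 3.14, 3.14, 3.14, 3.14].

INTERFACE

Orientations are given as a unit quaternion [x, y, z, w].
In Python, from workcell import get_obs, imaging, workorder gives the robot as it stands.
- The arm moves only by the shell command python3 -m jog 'ROWS'. ROWS is a JSON list of rows, 1 to 10 of them, each of 7 numbers: a rotation vector rx, ry, rz in rad, then dx, dy, dz in m, then the finger opening in m; each row is the pose to reach, as a shift and turn from the pose commanded when the command began, along the tool's axes at that moment; what a row does not reach only later rows make up. A row lasts 1/8 s, in which the tool goes at most 0.0625 m and 0.188 rad, less where a joint would pass 70% of its speed; a pose out of reach is approached as far as the arm can. The fingers move at their own pace and stop on an object; the grip force is fixed at half the most. Time passes only in rows, so rows that do not move let the fingers close. It prints the time, the measured TCP pose, the force, the opening and the grip force at its end.
- get_obs(): the state, without advancing time (a new reading comes with each control period).
- imaging.camera(name): name is "side" or "top"; returns (picture, depth): 480x640x3 uint8, red, green, blue; 480x640 float32, m along the optical axis (not along the pixel's ray), 0 where there is no reading.
- imaging.calibration(name): a dict with "mtx" (3x3 intrinsics, pixels), "R" (3x3) and "t" (3): a world point X has camera coordinates R X + t. Camera axes: x right, y down, z forward; pixel columns grow to the right and rows downward; lengths in m; the calibration is good to about 2 mm. A picture is of the moment at which its call begins. calibration takes no time and is no camera call.
- workorder.job_done(): hands the job in; it is judged then, once.
The state is a dict: "clock": time; "joint_pos": joint angles; "joint_vel": joint speeds; "tau": joint torques, N m; "eef_pos": TCP position; "tool_rot": TCP orientation; "ft_force": force on the tool from outside, world axes, zero at the start; "ft_torque": the same for the moment, N m; "grip_width": finger opening in m; "grasp_force": force on a finger pad.
Only numpy, scipy, OpenCV 4.12 (cv2) and the standard library are available. Lean on these libraries where they do the work, as an engineer would, in place of code of your own. Each camera call takes 0.05 s, during which the arm holds its last target. There are 200 camera calls.

## Working session

There is one attempt and no reset: what is moved stays moved. The work goes in short steps, Python scripts to look and compute and a shell command to move; the robot and the scene stay as the last step left them, time stands still between calls to the robot, and variables do not carry over. Pictures are saved under pics/ and viewed, at most 10 in all, crops included, and the job is handed in when it is done.

```bash
ls; mkdir -p pics
python3 - <<'E'
from workcell import get_obs, imaging
import cv2, numpy as np
for n in("top","side"):
    p,d=imaging.camera(n); cv2.imwrite(f"pics/{n}0.png",p[:,:,::-1]); np.savez(f"{n}0.npz",p=p,d=d)
    c=imaging.calibration(n); print(n,c)
print(get_obs())
E
```

```text
pics
top {'mtx': array([[537.77288669,   0.        , 319.86584552],
       [  0.        , 537.77288669, 237.68034333],
       [  0.        ,   0.        ,   1.        ]]), 'R': array([[ 0.00283513, -0.99989896, -0.01392935],
       [-0.99647303, -0.00165666, -0.08389728],
       [ 0.08386572,  0.01411808, -0.99637705]]), 't': array([0.07125299, 0.52028539, 1.32600814])}
side {'mtx': array([[439.64538677,   0.        , 313.83037273],
       [  0.        , 439.64538677, 246.6436716 ],
       [  0.        ,   0.        ,   1.        ]]), 'R': array([[ 0.94535387, -0.32583885, -0.01162375],
       [-0.25399454, -0.71362273, -0.65286244],
       [ 0.20443298,  0.6201384 , -0.7573873 ]]), 't': array([-0.43705621,  0.214233  ,  1.21701017])}
{'clock': 0.1, 'joint_pos': array([ 1.31798015e+00,  2.41322522e-01,  3.87678257e-03,  1.33519519e+00,
       -2.58713286e-05,  1.57080896e+00]), 'joint_vel': array([-0.00159884, -0.0025417 ,  0.00334669, -0.00116981, -0.00053437,
        0.00088574]), 'tau': array([-4.73719956e-04, -3.73137939e+01,  2.53009182e+01,  1.08301968e-02,
       -1.28752063e-04,  2.38042205e-06]), 'eef_pos': array([0.12493461, 0.48356669, 0.23051633]), 'tool_rot': array([ 1.26077912e-01,  9.92019914e-01, -9.16576133e-04, -1.03438161e-04]), 'ft_force': array([ 1.21973501, -0.68990208,  0.30252988]), 'ft_torque': array([-0.08182958,  0.02136541, -0.00459093]), 'grasp_force': 0.0, 'grip_width': 0.08506794227196601}
```

View pics/top0.png

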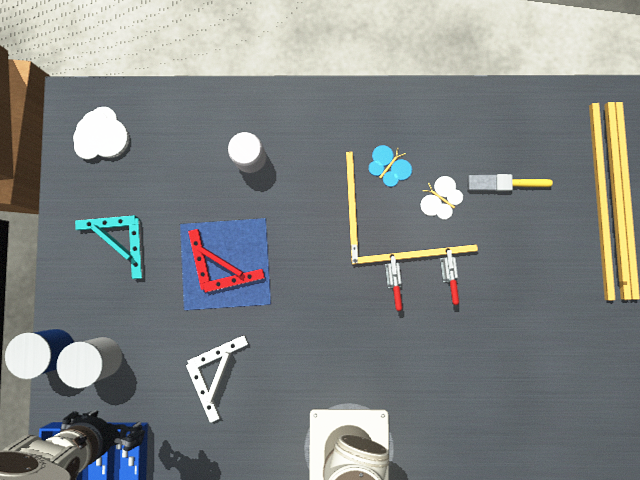

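View pics/side0.png

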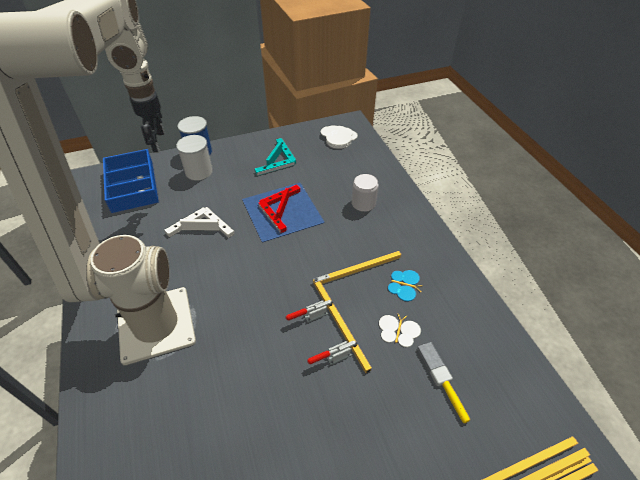

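Candidates for the square, in top-picture pixels: red (204,290) on the blue mat, teal (135,217), white (188,365). The description says red on the felt mat, so I take (204,290). The frame corner is near (355,260). Next I fit poses and make a check crop.

```bash
cat > vis.py <<'E'
import numpy as np, cv2
from scipy.optimize import minimize
from workcell import get_obs, imaging
S=4
def rot(a): c,s=np.cos(a),np.sin(a); return np.array([[c,-s],[s,c]])
def box(x0,x1,y0,y1,z0,z1,T,a):
    P=np.array([[x,y] for x in(x0,x1) for y in(y0,y1)])@rot(a).T+T
    return np.vstack([np.c_[P,np.full(4,z)] for z in(z0,z1)])
def draw(boxes,cal,shape):
    m=np.zeros((shape[0]*S,shape[1]*S),np.uint8)
    for b in boxes:
        c=b@cal["R"].T+cal["t"]; u=c@cal["mtx"].T; u=u[:,:2]/u[:,2:]
        h=cv2.convexHull(((u+.5)*S*16).astype(np.int32)); cv2.fillConvexPoly(m,h,255,shift=4)
    return cv2.resize(m,(shape[1],shape[0]),interpolation=cv2.INTER_AREA)/255.
def hsv(p): return cv2.cvtColor(p,cv2.COLOR_RGB2HSV).astype(int)
def redmask(p):
    h=hsv(p); return (((h[...,0]<8)|(h[...,0]>172))&(h[...,1]>130)&(h[...,2]>50)).astype(float)
def goldmask(p):
    h=hsv(p); return ((h[...,0]>15)&(h[...,0]<32)&(h[...,1]>110)&(h[...,2]>70)).astype(float)
def bluemask(p):
    h=hsv(p); return ((h[...,0]>100)&(h[...,0]<125)&(h[...,1]>110)).astype(float)
def square(q,z=0.003):
    x,y,a=q[:3]; T=np.array([x,y])
    mid=np.array([x,y])+rot(a)@np.array([.065,.065])
    return [box(.006,.16,0,.024,z,z+.018,T,a),box(0,.024,.006,.16,z,z+.018,T,a),
            box(-.0575,.0575,-.006,.006,z,z+.042,mid,a+np.pi*.75)]
def frame(q):
    x,y,a,l=q; T=np.array([x,y]); s=T+rot(a)@np.array([-.008,-.008])
    return [box(0,.3,-.016,0,0,.018,T,a),box(-.008,.008,-.008,.262,0,.018,s,a-l)]
def fit(model,mask,name,q0,roi,ds):
    cal=imaging.calibration(name); y0,y1,x0,x1=roi
    M=mask[y0:y1,x0:x1]
    f=lambda q: np.abs(draw(model(q),cal,mask.shape)[y0:y1,x0:x1]-M).sum()
    q=np.array(q0,float)
    for k in (1,.3,.1):
        sim=np.vstack([q]+[q+k*np.eye(len(q))[i]*ds[i] for i in range(len(q))])
        q=minimize(f,q,method="Nelder-Mead",options=dict(initial_simplex=sim,xatol=1e-5,maxiter=250)).x
    return q,f(q)/M.sum()
def unproj(u,v,z,name):
    c=imaging.calibration(name); r=c["R"].T@np.linalg.solve(c["mtx"],[u,v,1]); o=-c["R"].T@c["t"]
    return (o+r*(z-o[2])/r[2])[:2]
def roi(bx,name,m=12):
    c=imaging.calibration(name); u=np.vstack(bx)@c["R"].T+c["t"]; u=u@c["mtx"].T; u=u[:,:2]/u[:,2:]
    a=u.min(0)-m; b=u.max(0)+m
    return max(int(a[1]),0),min(int(b[1]),480),max(int(a[0]),0),min(int(b[0]),640)
E
python3 - <<'E'
from vis import *
T={n:np.load(f"{n}0.npz")["p"] for n in("top","side")}
h=unproj(204,290,.02,"top"); e=unproj(263,273,.02,"top"); d=e-h
q0=[*h,np.arctan2(d[1],d[0])]
c=unproj(357,259,.018,"top"); e=unproj(477,247,.018,"top"); d=e-c
f0=[*c,np.arctan2(d[1],d[0]),.0]; 
s=unproj(350,153,.018,"top")-c; f0[3]=-(np.arctan2(s[1],s[0])-f0[2]-np.pi/2)
print(q0,f0)
for n in T:
    print(n,"sq",*fit(square,redmask(T[n]),n,q0,roi(square(q0),n),[.006,.006,.05]))
    g=goldmask(T[n]); print(n,"fr",*fit(frame,g,n,f0,roi(frame(f0),n,6),[.006,.006,.03,.03]))
    mat=lambda q:[box(-.11,.11,-.11,.11,0,.003,q[:2],q[2])]
    m=np.maximum(bluemask(T[n]),0); q1=unproj(226,263,.003,"top"); r=roi(mat([*q1,0]),n,15)
    ys,xs=np.nonzero(m[r[0]:r[1],r[2]:r[3]]); hull=cv2.convexHull(np.c_[xs+r[2],ys+r[0]].astype(np.int32))
    mm=np.zeros((480,640),np.uint8); cv2.fillConvexPoly(mm,hull,1)
    print(n,"mat",*fit(mat,mm.astype(float),n,[*q1,.0],r,[.006,.006,.05]))
cv2.imwrite("pics/crop.png",cv2.resize(T["top"][200:330,160:400,::-1],None,fx=3.3,fy=3.3,interpolation=cv2.INTER_CUBIC))
E
```

```text
[np.float64(0.38864337681771916), np.float64(0.3616368981997919), np.float64(-1.287926017297033)] [np.float64(0.4670577943882734), np.float64(-0.020685008732518224), np.float64(-1.468856718327272), np.float64(0.039000257522758375)]
top sq [ 0.38260187  0.36916153 -1.33572771] 0.14653468237630124
top fr [ 0.47332321 -0.02188218 -1.46528646  0.05779568] 0.7604595753693016
top mat [0.45581109 0.31451901 0.07230006] 0.012067479756849289
side sq [ 0.38174318  0.36773096 -1.33084682] 0.21441409897292246
side fr [ 0.47309995 -0.02343894 -1.46603821  0.05371068] 0.23796563086425224
side mat [0.45373461 0.31259996 0.07076587] 0.020213592488708042
```

View pics/crop.png

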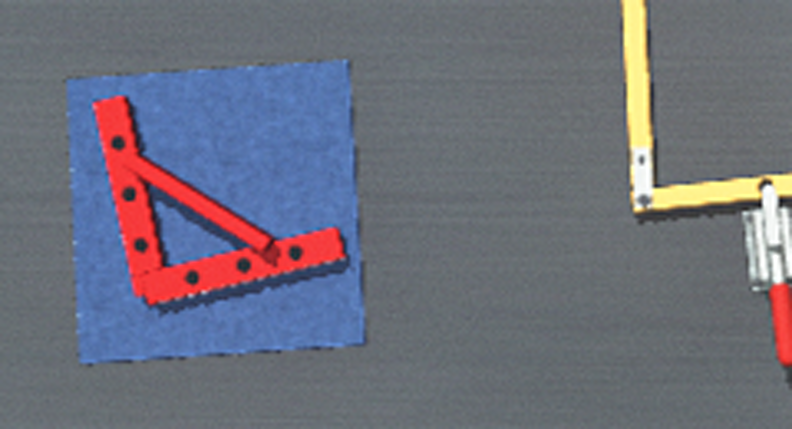

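The crop shows the red square on the blue mat, heel near (140,295) and bar from (130,155) to (270,250). This is the piece meant. Fits from both cameras agree within 2 mm.

```bash
cat > go.py <<'E'
# python3 go.py x y z yaw : delta in tool axes from the measured pose ("-" keeps a value)
import sys,numpy as np
from scipy.spatial.transform import Rotation as R
from workcell import get_obs
o=get_obs(); M=R.from_quat(o["tool_rot"]).as_matrix(); p=o["eef_pos"]
yaw=np.arctan2(M[1,1],M[0,1]); a=sys.argv[1:5]
t=np.array([p[i] if a[i]=="-" else float(a[i]) for i in range(3)]); w=yaw if a[3]=="-" else float(a[3])
c,s=np.cos(w),np.sin(w); G=np.array([[-s,-c,0][:0] or [s,c,0],[-c,s,0],[0,0,-1]])
print("rows delta",np.round(np.r_[R.from_matrix(M.T@G).as_rotvec(),M.T@(t-p)],4),"t",o["clock"],"p",np.round(p,4),"yaw",round(yaw,4),"F",np.round(o["ft_force"],2),"M",np.round(o["ft_torque"],3),"w",round(o["grip_width"],4),"q6",round(o["joint_pos"][5],2))
E
sed -i 's/G=np.array(.*/G=np.array([[s,c,0],[-c,s,0],[0,0,-1]])/' go.py
python3 go.py .4605 .3206 .13 2.594
```

```text
Traceback (most recent call last):
  File "go.py", line 9, in <module>
    print("rows delta",np.round(np.r_[R.from_matrix(M.T@G).as_rotvec(),M.T@(t-p)],4),"t",o["clock"],"p",np.round(p,4),"yaw",round(yaw,4),"F",np.round(o["ft_force"],2),"M",np.round(o["ft_torque"],3),"w",round(o["grip_width"],4),"q6",round(o["joint_pos"][5],2))
                                      ~~~~~~~~~~~~~^^^^^^^
  File "scipy/spatial/transform/_rotation.pyx", line 1143, in scipy.spatial.transform._rotation.Rotation.from_matrix
ValueError: Non-positive determinant (left-handed or null coordinate frame) in rotation matrix 0: [[-2.90513932e-01  9.56870762e-01  2.58945801e-05]
 [ 9.56869148e-01  2.90513392e-01  1.84460609e-03]
 [-1.75752691e-03 -5.60661492e-04  9.99998298e-01]].
```

```bash
sed -i 's/G=np.array(\[\[s,c,0\],\[-c,s,0\]/G=np.array([[-s,c,0],[c,s,0]/' go.py
python3 go.py .4605 .3206 .13 2.594
```

```text
rows delta [-1.600e-03 -1.200e-03 -1.276e+00 -3.657e-01 -7.370e-02  1.007e-01] t 0.1 p [0.1249 0.4836 0.2305] yaw 1.318 F [ 1.22 -0.69  0.3 ] M [-0.082  0.021 -0.005] w 0.0851 q6 1.57
```

```bash
python3 -m jog '[[0,0,-1.276,-0.366,-0.074,0.1,0.04],[0,0,-1.276,-0.366,-0.074,0.1,0.04],[0,0,-1.276,-0.366,-0.074,0.1,0.04],[0,0,-1.276,-0.366,-0.074,0.1,0.04],[0,0,-1.276,-0.366,-0.074,0.1,0.04],[0,0,-1.276,-0.366,-0.074,0.1,0.04],[0,0,-1.276,-0.366,-0.074,0.1,0.04],[0,0,-1.276,-0.366,-0.074,0.1,0.04],[0,0,-1.276,-0.366,-0.074,0.1,0.04]]'; python3 go.py .4605 .3206 .017 2.594
```

```text
clock: 1.23
eef_pos: [0.4609, 0.3201, 0.1304]
tool_rot: [-0.489, 0.873, -0.0, -0.001]
ft_force: [-0.1, -0.6, 1.2]
grip_width: 0.0398
grasp_force: 0.0
rows delta [ 0.0009 -0.0017 -0.0022 -0.0004  0.0005  0.1134] t 1.225 p [0.4609 0.3201 0.1304] yaw 2.5918 F [-0.11 -0.59  1.24] M [-0.004  0.019 -0.025] w 0.0398 q6 -0.41
```

```bash
python3 -m jog '[[0,0,0,0,0,0.05,0.04],[0,0,0,0,0,0.09,0.04],[0,0,0,0,0,0.112,0.04],[0,0,0,0,0,0.112,0.04],[0,0,0,0,0,0.112,0],[0,0,0,0,0,0.112,0],[0,0,0,0,0,0.112,0],[0,0,0,0,0,0.112,0],[0,0,0,0,0,0.112,0]]'; python3 go.py - - .09 -
```

```text
clock: 2.35
eef_pos: [0.462, 0.3219, 0.0211]
tool_rot: [-0.49, 0.872, 0.0, 0.002]
ft_force: [-1.0, 0.1, 5.8]
grip_width: 0.0106
grasp_force: 61.3
rows delta [-0.001   0.0033  0.     -0.0002 -0.0001 -0.0689] t 2.35 p [0.462  0.3219 0.0211] yaw 2.5939 F [-0.98  0.14  5.75] M [0.029 0.188 0.016] w 0.0106 q6 -0.41
```

```bash
python3 -m jog '[[0,0,0,0,0,-0.02,0],[0,0,0,0,0,-0.06,0],[0,0,0,0,0,-0.08,0],[0,0,0,0,0,-0.08,0],[0,0,0,0,0,-0.08,0],[0,0,0,0,0,-0.08,0]]'
python3 - <<'E'
from vis import *
o=get_obs(); print(o["eef_pos"],o["ft_force"],o["grip_width"],o["tool_rot"])
M=0
for n in("top","side"):
    p,d=imaging.camera(n); cv2.imwrite(f"pics/{n}1.png",p[:,:,::-1])
    q0=[.3825,.369,-1.333]
    for z in (.08,.084,.088):
        m=lambda q:square(q,z); r=roi(m(q0),n); print(n,z,*fit(m,redmask(p),n,q0,r,[.006,.006,.05]))
E
```

```text
clock: 3.1
eef_pos: [0.4598, 0.3201, 0.0975]
tool_rot: [-0.49, 0.872, -0.0, -0.002]
ft_force: [-0.3, -0.3, -3.4]
grip_width: 0.0106
grasp_force: 59.8
[0.45980972 0.32010661 0.09751487] [-0.30051327 -0.32162723 -3.39858544] 0.010612747432243585 [-4.89545241e-01  8.71976101e-01 -1.99917432e-04 -1.75949887e-03]
top 0.08 [ 0.38066637  0.36676432 -1.33144268] 2.2533037365889754
top 0.084 [ 0.380704    0.3665974  -1.33311813] 2.2732371439141694
top 0.088 [ 0.38048655  0.36458347 -1.33060393] 2.291239363669996
side 0.08 [ 0.38254939  0.36751123 -1.34033552] 0.6704385571022301
side 0.084 [ 0.38085696  0.36184077 -1.3329249 ] 0.6807888040712468
side 0.088 [ 0.38217323  0.35923023 -1.3616074 ] 0.6979194731327645
```

View pics/side1.png

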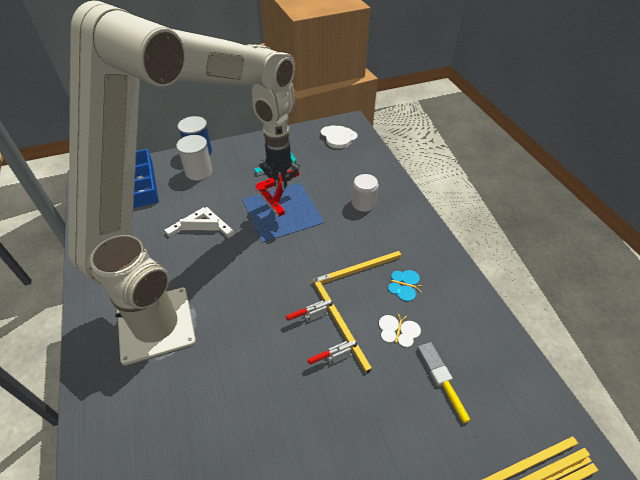

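The picture shows the square lifted at (270,195) with the mat empty below it. Now carry it over the corner.

```bash
python3 go.py .5546 -.0976 .0975 2.4613
```

```text
rows delta [ 0.0008 -0.0024  0.1327  0.3077 -0.2982  0.0009] t 3.2 p [0.4602 0.3204 0.098 ] yaw 2.594 F [ 1.06 -0.3  -3.82] M [-0.053 -0.055  0.006] w 0.0107 q6 -0.41
```

```bash
python3 -m jog '[[0,0,0.133,0.308,-0.298,0,0],[0,0,0.133,0.308,-0.298,0,0],[0,0,0.133,0.308,-0.298,0,0],[0,0,0.133,0.308,-0.298,0,0],[0,0,0.133,0.308,-0.298,0,0],[0,0,0.133,0.308,-0.298,0,0],[0,0,0.133,0.308,-0.298,0,0],[0,0,0.133,0.308,-0.298,0,0],[0,0,0.133,0.308,-0.298,0,0]]'; python3 go.py .5546 -.0976 .03 2.4613
```

```text
clock: 4.32
eef_pos: [0.5543, -0.0971, 0.0986]
tool_rot: [-0.43, 0.903, 0.001, -0.001]
ft_force: [0.0, 0.1, -3.9]
grip_width: 0.0109
grasp_force: 60.1
rows delta [ 0.0019 -0.0003 -0.0011  0.0002 -0.0007  0.0686] t 4.325 p [ 0.5543 -0.0971  0.0986] yaw 2.4602 F [ 0.03  0.08 -3.86] M [ 0.012 -0.06  -0.019] w 0.0109 q6 -1.06
```

```bash
python3 -m jog '[[0,0,0,0,0,0.03,0],[0,0,0,0,0,0.055,0],[0,0,0,0,0,0.055,0],[0,0,0,0,0,0.055,0]]'
python3 - <<'E'
from vis import *
o=get_obs(); print(o["eef_pos"])
P={n:imaging.camera(n)[0] for n in("top","side")}
a=P["top"][140:290,330:500]; b=P["side"][240:390,290:460]
cv2.imwrite("pics/c2.png",cv2.resize(np.hstack([a,b])[:,:,::-1],None,fx=2.3,fy=2.3,interpolation=cv2.INTER_CUBIC))
E
```

```text
clock: 4.82
eef_pos: [0.5555, -0.0961, 0.0451]
tool_rot: [-0.431, 0.902, -0.0, 0.0]
ft_force: [0.6, 0.5, -4.0]
grip_width: 0.011
grasp_force: 60.2
[ 0.55553232 -0.09614668  0.04510937]
```

View pics/c2.png

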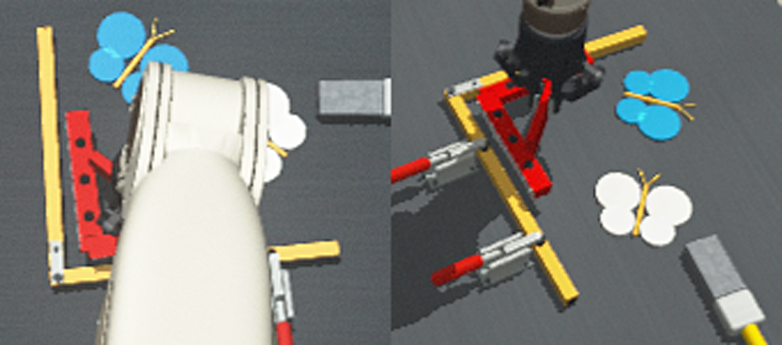

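Left half: the y leg, (75,110) to (95,240), stands clear inside the leaning rail. Right half: the x leg is clear of the fixed rail, and both butterflies are clear. Lower it.

```bash
python3 -m jog '[[0,0,0,0,0,0.015,0],[0,0,0,0,0,0.024,0],[0,0,0,0,0,0.024,0],[0,0,0,0,0,0.024,0]]'
cat > fr.py <<'E'
# forces, grip pose in frame axes; tool-axis vectors of frame x,y
import numpy as np
from scipy.spatial.transform import Rotation as R
from workcell import get_obs
o=get_obs(); a=-1.4657; c,s=np.cos(a),np.sin(a); x=np.array([c,s,0]);y=np.array([-s,c,0])
M=R.from_quat(o["tool_rot"]).as_matrix(); d=o["eef_pos"]-[.4732,-.0227,0]; f=o["ft_force"]
print("t %.2f grip x %.1f y %.1f z %.1f mm yaw-err %.4f | F x %.2f y %.2f z %.2f M %s | tilt"%(o["clock"],1e3*d@x,1e3*d@y,1e3*d[2],np.arctan2(M[1,1],M[0,1])-2.4613,f@x,f@y,f[2],np.round(o["ft_torque"],3)),np.round(M[:2,2],4),"xf tool",np.round(M.T@x,3),"yf tool",np.round(M.T@y,3))
E
python3 fr.py
```

```text
clock: 5.42
eef_pos: [0.5548, -0.0973, 0.0201]
tool_rot: [-0.43, 0.903, 0.0, -0.0]
ft_force: [-0.2, 0.2, -4.1]
grip_width: 0.0105
grasp_force: 60.2
t 5.42 grip x 82.7 y 73.4 z 20.1 mm yaw-err -0.0005 | F x -0.20 y -0.21 z -4.09 M [-0.007 -0.054  0.023] | tilt [-0.0005  0.    ] xf tool [ 0.707 -0.707 -0.   ] yf tool [-0.707 -0.707 -0.001]
```

```bash
python3 -m jog '[[0,0,0,0.0035,0.0035,0,0],[0,0,0,0.0035,0.0035,0,0],[0,0,0,0.0035,0.0035,0,0]]'>/dev/null; python3 fr.py;  python3 -m jog '[[0,0,0,0.0007,0.0007,0,0],[0,0,0,0.0007,0.0007,0,0],[0,0,0,0.0007,0.0007,0,0]]'>/dev/null; python3 fr.py; python3 -m jog '[[0,0,0,0.0007,0.0007,0,0],[0,0,0,0.0007,0.0007,0,0],[0,0,0,0.0007,0.0007,0,0]]'>/dev/null; python3 fr.py
```

```text
t 5.80 grip x 82.7 y 68.6 z 20.5 mm yaw-err -0.0004 | F x 0.64 y -0.40 z -4.12 M [ 0.    -0.069  0.008] | tilt [ 0.0004 -0.0001] xf tool [ 0.707 -0.707  0.   ] yf tool [-0.707 -0.707  0.   ]
t 6.17 grip x 82.6 y 67.6 z 20.3 mm yaw-err -0.0003 | F x 0.22 y -0.35 z -4.40 M [-0.018 -0.056  0.007] | tilt [0. 0.] xf tool [ 0.707 -0.707 -0.   ] yf tool [-0.707 -0.707  0.   ]
t 6.55 grip x 82.6 y 67.0 z 20.4 mm yaw-err -0.0001 | F x 0.08 y 1.29 z -4.96 M [ 0.087 -0.351  0.105] | tilt [0.0008 0.0001] xf tool [ 0.707 -0.707 -0.   ] yf tool [-0.707 -0.707  0.001]
```

```bash
python3 -m jog '[[0,0,0,0.0003,0.0003,0,0],[0,0,0,0.0003,0.0003,0,0],[0,0,0,0.0003,0.0003,0,0]]'>/dev/null; python3 fr.py; python3 -m jog '[[0,0,-0.004,0.0,0.0,0,0],[0,0,-0.004,0,0,0,0],[0,0,-0.004,0,0,0,0]]'>/dev/null; python3 fr.py
```

```text
t 6.92 grip x 82.6 y 66.8 z 20.5 mm yaw-err -0.0000 | F x -0.89 y 2.59 z -4.13 M [ 0.262 -0.665  0.146] | tilt [0.0012 0.0003] xf tool [ 0.707 -0.707 -0.   ] yf tool [-0.707 -0.707  0.001]
t 7.30 grip x 82.6 y 66.8 z 20.5 mm yaw-err 0.0038 | F x -1.70 y 4.43 z -3.23 M [ 0.495 -1.034  0.002] | tilt [0.0012 0.0003] xf tool [ 0.71  -0.704 -0.   ] yf tool [-0.704 -0.71   0.001]
```

```bash
sed -i 's/a=-1.4657/a=-1.462/' fr.py; sed -i 's/2.4613/2.465/' fr.py; python3 -m jog '[[0,0,0,-0.0025,0.0025,0,0],[0,0,0,-0.005,0.005,0,0],[0,0,0,-0.005,0.005,0,0],[0,0,0,-0.005,0.005,0,0]]'>/dev/null; python3 fr.py; python3 -m jog '[[0,0,0,-0.0014,0.0014,0,0],[0,0,0,-0.0014,0.0014,0,0],[0,0,0,-0.0014,0.0014,0,0]]'>/dev/null; python3 fr.py
```

```text
t 7.80 grip x 76.2 y 66.5 z 20.6 mm yaw-err -0.0002 | F x 1.50 y 4.94 z -3.82 M [-0.216 -1.153 -0.038] | tilt [ 0.0014 -0.0007] xf tool [ 0.707 -0.707  0.001] yf tool [-0.707 -0.707  0.001]
t 8.18 grip x 74.3 y 66.5 z 20.6 mm yaw-err -0.0003 | F x 1.88 y 5.05 z -4.05 M [-0.342 -1.122  0.006] | tilt [ 0.0015 -0.001 ] xf tool [ 0.707 -0.707  0.001] yf tool [-0.707 -0.707  0.001]
```

```bash
for i in 1 ; do python3 -m jog '[[0,0,0,-0.0014,0.0014,0,0],[0,0,0,-0.0014,0.0014,0,0]]'>/dev/null; python3 fr.py; done; python3 -m jog '[[0,0,0,-0.0014,0.0014,0,0],[0,0,0,-0.0014,0.0014,0,0]]'>/dev/null; python3 fr.py;python3 -m jog '[[0,0,0,-0.0014,0.0014,0,0],[0,0,0,-0.0014,0.0014,0,0]]'>/dev/null; python3 fr.py
```

```text
t 8.43 grip x 72.7 y 66.5 z 20.6 mm yaw-err -0.0005 | F x 2.80 y 4.98 z -4.50 M [-0.536 -1.196 -0.045] | tilt [ 0.0014 -0.0018] xf tool [ 0.707 -0.707  0.002] yf tool [-0.707 -0.707  0.001]
t 8.68 grip x 71.8 y 66.5 z 20.8 mm yaw-err -0.0012 | F x 5.17 y 4.83 z -3.44 M [-1.107 -1.163 -0.007] | tilt [ 0.0018 -0.0039] xf tool [ 0.706 -0.708  0.004] yf tool [-0.708 -0.706  0.001]
t 8.93 grip x 70.0 y 66.6 z 20.8 mm yaw-err -0.0015 | F x 4.90 y 3.84 z -4.03 M [-1.106 -1.189 -0.017] | tilt [ 0.002  -0.0041] xf tool [ 0.706 -0.708  0.004] yf tool [-0.708 -0.706  0.002]
```

```bash
python3 -m jog '[[0,0,-0.001,-0.0011,0.0016,0,0],[0,0,-0.001,-0.0011,0.0016,0,0]]'>/dev/null; python3 fr.py;python3 -m jog '[[0,0,0,-0.0012,0.0016,0,0],[0,0,0,-0.0012,0.0016,0,0]]'>/dev/null; python3 fr.py;python3 -m jog '[[0,0,0,-0.0007,0.0007,0,0],[0,0,0,-0.0007,0.0007,0,0]]'>/dev/null; python3 fr.py
```

```text
t 9.18 grip x 68.2 y 66.6 z 20.9 mm yaw-err -0.0005 | F x 5.73 y 5.21 z -3.76 M [-1.103 -1.342 -0.09 ] | tilt [ 0.0027 -0.0043] xf tool [ 0.707 -0.707  0.005] yf tool [-0.707 -0.707  0.002]
t 9.43 grip x 66.3 y 66.6 z 21.0 mm yaw-err -0.0005 | F x 5.81 y 5.44 z -4.66 M [-1.161 -1.408 -0.045] | tilt [ 0.0032 -0.0045] xf tool [ 0.707 -0.707  0.005] yf tool [-0.707 -0.707  0.003]
t 9.68 grip x 65.4 y 66.6 z 21.0 mm yaw-err -0.0006 | F x 6.29 y 5.41 z -4.16 M [-1.236 -1.428 -0.077] | tilt [ 0.0032 -0.0046] xf tool [ 0.707 -0.707  0.005] yf tool [-0.708 -0.707  0.003]
```

```bash
python3 -m jog '[[0,0,0,-0.0005,0.0005,0,0],[0,0,0,-0.0005,0.0005,0,0]]'>/dev/null; python3 fr.py;python3 -m jog '[[0,0,0,-0.0005,0.0005,0,0],[0,0,0,-0.0005,0.0005,0,0]]'>/dev/null; python3 fr.py;python3 -m jog '[[0,0,0,-0.0004,0.0004,0,0],[0,0,0,-0.0004,0.0004,0,0]]'>/dev/null; python3 fr.py
```

```text
t 9.93 grip x 64.7 y 66.6 z 21.0 mm yaw-err -0.0006 | F x 5.67 y 5.32 z -4.41 M [-1.257 -1.446 -0.064] | tilt [ 0.0033 -0.0047] xf tool [ 0.707 -0.708  0.005] yf tool [-0.708 -0.707  0.003]
t 10.18 grip x 64.0 y 66.6 z 21.0 mm yaw-err -0.0006 | F x 5.36 y 5.92 z -3.07 M [-1.206 -1.405 -0.095] | tilt [ 0.0033 -0.0046] xf tool [ 0.707 -0.708  0.005] yf tool [-0.708 -0.707  0.003]
t 10.43 grip x 63.5 y 66.6 z 21.0 mm yaw-err -0.0007 | F x 5.95 y 6.08 z -4.25 M [-1.32  -1.435 -0.139] | tilt [ 0.0033 -0.0047] xf tool [ 0.707 -0.708  0.005] yf tool [-0.708 -0.707  0.003]
```

```bash
python3 -m jog '[[0,0,0,-0.0005,0.0005,0,0],[0,0,0,-0.0005,0.0005,0,0]]'>/dev/null; python3 fr.py;python3 -m jog '[[0,0,0,-0.0005,0.0005,0,0],[0,0,0,-0.0005,0.0005,0,0]]'>/dev/null; python3 fr.py;python3 -m jog '[[0,0,0,-0.0005,0.0005,0,0],[0,0,0,-0.0005,0.0005,0,0]]'>/dev/null; python3 fr.py
python3 - <<'E'
from vis import *
P={n:imaging.camera(n)[0] for n in("top","side")}
a=P["top"][140:290,330:500]; b=P["side"][240:390,290:460]
cv2.imwrite("pics/c3.png",cv2.resize(np.hstack([a,b])[:,:,::-1],None,fx=2.3,fy=2.3,interpolation=cv2.INTER_CUBIC))
E
```

```text
t 10.68 grip x 62.9 y 66.7 z 21.0 mm yaw-err -0.0008 | F x 5.56 y 4.60 z -4.99 M [-1.292 -1.401 -0.055] | tilt [ 0.0034 -0.0049] xf tool [ 0.707 -0.708  0.005] yf tool [-0.708 -0.707  0.003]
t 10.93 grip x 62.8 y 66.6 z 21.0 mm yaw-err -0.0012 | F x 8.66 y 5.78 z -5.50 M [-1.628 -1.483 -0.047] | tilt [ 0.0034 -0.0062] xf tool [ 0.706 -0.708  0.007] yf tool [-0.708 -0.706  0.003]
t 11.18 grip x 62.8 y 66.6 z 21.1 mm yaw-err -0.0015 | F x 9.87 y 5.30 z -4.71 M [-1.944 -1.438 -0.023] | tilt [ 0.0036 -0.0076] xf tool [ 0.706 -0.708  0.008] yf tool [-0.708 -0.706  0.003]
```

View pics/c3.png

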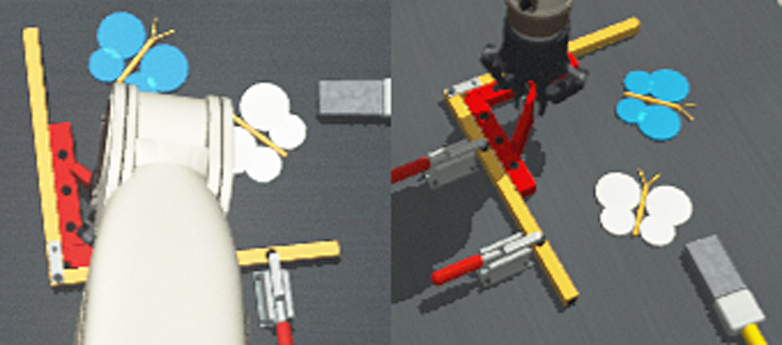

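Left half: the y leg lies along the side rail from (60,130) to (75,255), with no gap visible. The heel stop shows at x = 62.8. Now raise the force on the fixed rail.

```bash
python3 -m jog '[[0,0,0,0.0005,0.0005,0,0],[0,0,0,0.0005,0.0005,0,0]]'>/dev/null; python3 fr.py;python3 -m jog '[[0,0,0,0.0004,0.0004,0,0],[0,0,0,0.0004,0.0004,0,0]]'>/dev/null; python3 fr.py
cat > ang.py <<'E'
from vis import *
# rail inner-top edge lines: gold boundary scanned across the rail, world plane z=.018
def edge(g,name,P0,P1,outn,n=60):
    c=imaging.calibration(name); pts=[]
    G=cv2.GaussianBlur(g,(0,0),.8)
    for s in np.linspace(0,1,n):
        b=P0+s*(P1-P0); k=np.linspace(-.02,.02,161); X=np.c_[b+k[:,None]*outn,np.full(161,.018)]
        u=X@c["R"].T+c["t"]; u=u@c["mtx"].T; u=(u[:,:2]/u[:,2:]).astype(np.float32)
        v=cv2.remap(G.astype(np.float32),u[None,:,0],u[None,:,1],cv2.INTER_LINEAR)[0]
        i=np.nonzero(v>.5)[0]
        if len(i)>40: pts.append(b+k[[i[0],i[-1]]].mean()*outn if 0 else np.r_[b+k[i[0]]*outn,b+k[i[-1]]*outn])
    return np.array(pts)
def ang(P):
    for _ in range(4):
        m=P.mean(0); d=np.linalg.svd(P-m)[2][0]; r=(P-m)@[-d[1],d[0]]; P=P[np.abs(r)<max(2*r.std(),3e-4)]
    return np.arctan(d[1]/d[0]),len(P),r.std()
for n in("top","side"):
    g=goldmask(imaging.camera(n)[0]); T=np.array([.4732,-.0227]); Rm=rot(-1.462)
    f=lambda x,y:T+Rm@np.array([x,y])
    A=edge(g,n,f(.03,-.008),f(.29,-.008),Rm[:,1]); B=edge(g,n,f(-.008,.03),f(-.008,.25),Rm[:,0])
    for nm,k in(("lo",0),("hi",2)):
        a,b=ang(A[:,k:k+2]),ang(B[:,k:k+2]); print(n,nm,"fix",np.round(a,4),"side",np.round(b,4),"inward lean",round(np.pi/2+a[0]-b[0],4))
E
python3 ang.py
```

```text
t 11.53 grip x 62.7 y 66.6 z 21.2 mm yaw-err -0.0014 | F x 9.76 y 7.12 z -5.55 M [-1.87  -1.719  0.005] | tilt [ 0.0048 -0.0072] xf tool [ 0.706 -0.708  0.008] yf tool [-0.708 -0.706  0.004]
t 11.78 grip x 62.7 y 66.5 z 21.3 mm yaw-err -0.0012 | F x 10.05 y 7.50 z -6.41 M [-1.815 -1.892 -0.003] | tilt [ 0.0057 -0.0071] xf tool [ 0.706 -0.708  0.008] yf tool [-0.708 -0.706  0.005]
top lo fix [-1.4649e+00  1.9000e+01  5.0000e-04] side [1.079e-01 5.800e+01 5.000e-04] inward lean -0.002
top hi fix [-1.4608e+00  2.0000e+01  5.0000e-04] side [9.87e-02 5.10e+01 6.00e-04] inward lean 0.0112
side lo fix [-1.4638e+00  4.4000e+01  3.0000e-04] side [1.124e-01 2.700e+01 3.000e-04] inward lean -0.0053
side hi fix [-1.458e+00  4.400e+01  4.000e-04] side [4.23e-02 2.90e+01 1.60e-03] inward lean 0.0705
```

```bash
python3 -m jog '[[0,0,0,0.0004,0.0008,0,0],[0,0,0,0.0004,0.0008,0,0],[0,0,0,0.0004,0.0008,0,0],[0,0,0,0.0004,0.0008,0,0]]'>/dev/null; python3 fr.py;python3 -m jog '[[0,0,0,0.0004,0.0004,0,0],[0,0,0,0.0004,0.0004,0,0],[0,0,0,0.0004,0.0004,0,0],[0,0,0,0.0004,0.0004,0,0],[0,0,0,0.0004,0.0004,0,0],[0,0,0,0.0004,0.0004,0,0],[0,0,0,0.0004,0.0004,0,0],[0,0,0,0.0004,0.0004,0,0]]'>/dev/null; python3 fr.py
```

```text
t 12.38 grip x 62.6 y 66.4 z 21.4 mm yaw-err -0.0011 | F x 9.53 y 9.09 z -7.38 M [-1.893 -2.263 -0.003] | tilt [ 0.0072 -0.0073] xf tool [ 0.706 -0.708  0.008] yf tool [-0.708 -0.706  0.006]
t 13.38 grip x 62.6 y 66.4 z 21.5 mm yaw-err -0.0011 | F x 10.58 y 9.98 z -8.42 M [-1.864 -2.525  0.059] | tilt [ 0.0082 -0.0072] xf tool [ 0.706 -0.708  0.008] yf tool [-0.708 -0.706  0.007]
```

```bash
python3 -m jog '[[0,0,-0.003,0,0,0,0],[0,0,-0.003,0,0,0,0],[0,0,-0.003,0,0,0,0]]'>/dev/null; python3 fr.py;python3 -m jog '[[0,0,0.006,0,0,0,0],[0,0,0.006,0,0,0,0],[0,0,0.006,0,0,0,0]]'>/dev/null; python3 fr.py
```

```text
t 13.75 grip x 62.6 y 66.4 z 21.5 mm yaw-err 0.0016 | F x 8.65 y 9.41 z -7.33 M [-1.911 -2.499 -0.053] | tilt [ 0.0083 -0.0072] xf tool [ 0.708 -0.706  0.008] yf tool [-0.706 -0.708  0.007]
t 14.12 grip x 62.6 y 66.4 z 21.5 mm yaw-err -0.0038 | F x 10.18 y 9.27 z -8.01 M [-1.86  -2.434  0.14 ] | tilt [ 0.0082 -0.0073] xf tool [ 0.704 -0.71   0.008] yf tool [-0.71  -0.704  0.007]
```

```bash
python3 -m jog '[[0,0,-0.003,0,0.0002,0,0],[0,0,-0.003,0,0.0002,0,0],[0,0,-0.003,0,0.0002,0,0],[0,0,-0.003,0,0.0002,0,0],[0,0,-0.003,0,0.0002,0,0],[0,0,-0.003,0,0.0002,0,0],[0,0,-0.003,0,0.0002,0,0],[0,0,-0.003,0,0.0002,0,0],[0,0,-0.003,0,0.0002,0,0],[0,0,-0.003,0,0.0002,0,0]]'; python3 fr.py; python3 ang.py
```

```text
clock: 15.38
eef_pos: [0.546, -0.0778, 0.0216]
tool_rot: [-0.432, 0.902, -0.005, 0.002]
ft_force: [11.7, -8.9, -8.2]
grip_width: 0.0109
grasp_force: 59.6
t 15.38 grip x 62.6 y 66.4 z 21.6 mm yaw-err -0.0011 | F x 10.08 y 10.65 z -8.23 M [-1.933 -2.527  0.065] | tilt [ 0.0086 -0.0074] xf tool [ 0.706 -0.708  0.008] yf tool [-0.708 -0.706  0.008]
top lo fix [-1.4642e+00  1.9000e+01  5.0000e-04] side [1.066e-01 5.800e+01 5.000e-04] inward lean 0.0001
top hi fix [-1.4585e+00  1.8000e+01  4.0000e-04] side [9.88e-02 5.10e+01 7.00e-04] inward lean 0.0135
side lo fix [-1.4638e+00  4.4000e+01  3.0000e-04] side [1.097e-01 2.500e+01 3.000e-04] inward lean -0.0027
side hi fix [-1.4577e+00  4.5000e+01  4.0000e-04] side [4.21e-02 2.90e+01 1.60e-03] inward lean 0.071
```

```bash
python3 -m jog '[[0,0,0,0,-0.004,0,0],[0,0,0,0,-0.012,0,0],[0,0,0,0,-0.018,0,0],[0,0,0,0,-0.018,-0.03,0],[0,0,0,0,-0.018,-0.08,0],[0,0,0,0,-0.018,-0.08,0],[0,0,0,0,-0.018,-0.08,0]]'; python3 fr.py; python3 go.py .452 .310 .105 2.594
```

```text
clock: 16.35
eef_pos: [0.5544, -0.0852, 0.0994]
tool_rot: [-0.433, 0.901, 0.001, -0.001]
ft_force: [-0.3, 0.0, -4.4]
grip_width: 0.0107
grasp_force: 60.2
t 16.35 grip x 70.9 y 73.9 z 99.4 mm yaw-err 0.0010 | F x -0.06 y -0.28 z -4.39 M [-0.022  0.015  0.004] | tilt [-0.0025  0.0003] xf tool [ 0.708 -0.706 -0.001] yf tool [-0.706 -0.708 -0.002]
rows delta [ 0.0022 -0.0012 -0.128  -0.2443  0.3271 -0.0053] t 16.35 p [ 0.5544 -0.0852  0.0994] yaw 2.466 F [-0.29  0.03 -4.39] M [-0.022  0.015  0.004] w 0.0107 q6 -1.05
```

```bash
python3 -m jog '[[0,0,-0.128,-0.244,0.327,0,0],[0,0,-0.128,-0.244,0.327,0,0],[0,0,-0.128,-0.244,0.327,0,0],[0,0,-0.128,-0.244,0.327,0,0],[0,0,-0.128,-0.244,0.327,0,0],[0,0,-0.128,-0.244,0.327,0,0],[0,0,-0.128,-0.244,0.327,0,0],[0,0,-0.128,-0.244,0.327,0,0],[0,0,-0.128,-0.244,0.327,0,0]]'; python3 go.py .4525 .312 .022 2.594; python3 ang.py
python3 - <<'E'
from vis import *
f0=[.4732,-.0227,-1.462,0.]
for n in("top","side"):
    p=imaging.camera(n)[0]; print(n,*fit(frame,goldmask(p),n,f0,roi(frame(f0),n,6),[.004,.004,.02,.02]))
E
```

```text
clock: 17.48
eef_pos: [0.4517, 0.3083, 0.0984]
tool_rot: [-0.49, 0.872, -0.001, -0.002]
ft_force: [0.0, 0.1, -3.9]
grip_width: 0.0108
grasp_force: 60.4
rows delta [ 0.0013 -0.0044  0.0002 -0.004   0.0011  0.0764] t 17.475 p [0.4517 0.3083 0.0984] yaw 2.5942 F [ 0.    0.05 -3.9 ] M [ 0.047 -0.095  0.032] w 0.0108 q6 -0.42
top lo fix [-1.4634e+00  5.3000e+01  5.0000e-04] side [1.081e-01 5.800e+01 5.000e-04] inward lean -0.0006
top hi fix [-1.463e+00  5.500e+01  5.000e-04] side [1.069e-01 5.700e+01 5.000e-04] inward lean 0.0009
side lo fix [-1.4633e+00  4.4000e+01  3.0000e-04] side [1.084e-01 5.600e+01 4.000e-04] inward lean -0.0009
side hi fix [-1.4633e+00  5.1000e+01  3.0000e-04] side [1.077e-01 5.000e+01 2.000e-04] inward lean -0.0002
top [ 0.47322744 -0.02113589 -1.46340146  0.00279051] 0.30583635923505204
side [ 0.47232934 -0.02193742 -1.4623491   0.00491646] 0.2618566406307459
```

The side rail is square within about 0.001 rad. Now lower the square onto the mat and release it, opening only part way.

```bash
python3 -m jog '[[0,0,0,-0.004,0.001,0.05,0],[0,0,0,-0.004,0.001,0.07,0],[0,0,0,-0.004,0.001,0.0755,0],[0,0,0,-0.004,0.001,0.0765,0],[0,0,0,-0.004,0.001,0.0765,0],[0,0,0,-0.004,0.001,0.0765,0.04],[0,0,0,-0.004,0.001,0.0765,0.04],[0,0,0,-0.004,0.001,0.0765,0.04],[0,0,0,-0.004,0.001,0.0765,0.04]]'
```

```text
clock: 18.8
eef_pos: [0.4544, 0.3136, 0.0241]
tool_rot: [-0.49, 0.872, 0.0, 0.0]
ft_force: [0.3, 0.2, 0.2]
grip_width: 0.0402
grasp_force: 0.0
```

```bash
python3 -m jog '[[0,0,0,0,0,-0.01,0.04],[0,0,0,0,0,-0.04,0.04],[0,0,0,0,0,-0.1,0.04],[0,0,0,0,0,-0.15,0.04],[0,0,0,0,0,-0.15,0.04],[0,0,0,0.25,0.1,-0.15,0.04],[0,0,0,0.25,0.1,-0.15,0.04],[0,0,0,0.25,0.1,-0.15,0.04],[0,0,0,0.25,0.1,-0.15,0.04],[0,0,0,0.25,0.1,-0.15,0.04]]'
python3 - <<'E'
from vis import *
for n in("top","side"):
    p=imaging.camera(n)[0]; cv2.imwrite(f"pics/{n}9.png",p[:,:,::-1])
    q0=[.3745,.360,-1.333]; q,e=fit(square,redmask(p),n,q0,roi(square(q0),n),[.006,.006,.05]); print(n,q,e,q[:2]+rot(q[2])@np.array([.065,.065]))
E
python3 ang.py
```

```text
clock: 20.05
eef_pos: [0.2348, 0.1495, 0.1726]
tool_rot: [-0.489, 0.872, -0.0, -0.002]
ft_force: [0.6, 1.7, 0.6]
grip_width: 0.0399
grasp_force: 0.0
top [ 0.37583423  0.3611449  -1.33409543] 0.148849741539633 [0.45426411 0.31319959]
side [ 0.37544438  0.35951622 -1.33427769] 0.20060684127665668 [0.45386553 0.31155662]
top lo fix [-1.4623e+00  5.4000e+01  6.0000e-04] side [1.068e-01 5.800e+01 5.000e-04] inward lean 0.0017
top hi fix [-1.4633e+00  5.3000e+01  5.0000e-04] side [1.083e-01 5.800e+01 6.000e-04] inward lean -0.0008
side lo fix [-1.4636e+00  4.2000e+01  3.0000e-04] side [1.084e-01 5.600e+01 4.000e-04] inward lean -0.0012
side hi fix [-1.4633e+00  5.1000e+01  3.0000e-04] side [1.077e-01 5.300e+01 2.000e-04] inward lean -0.0002
```

View pics/side9.png

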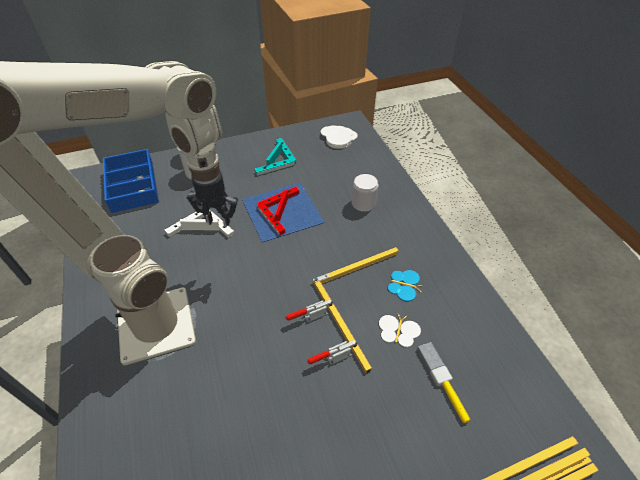

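The picture shows the red square flat on the mat at (280,208) and the frame square at (320,280). Butterflies, tin and brush are in place, and the gripper is in the air at (210,200), at 0.17 m.

```bash
python3 -c "
from workcell import workorder; print(workorder.job_done())"
```

```text
the job is handed in; nothing more can be done
None
```

The job is handed in and no verdict came back: the square was held on both rails at about 10 N each (wrist reading) for over a second, the side rail then measured within 0.002 rad of square, and the red square lies released on the felt mat with its grip bar about 2 mm from the middle.

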